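# Fasten the draw latch of a filter cell

### The arm

A 7-joint arm with a two-finger parallel gripper is mounted at the origin on a cart in front of the work surface, level with it; the furniture and walls round the work are solid. World frame = base frame: x ahead of the robot, y to its left, z up, the work surface at z = 0. Lengths are in m, angles in rad, forces in N, time in s.
With the tool pointing down it reaches from about 0.35 to 0.9 m from the base axis. Payload 8.1 kg.
Tool frame: the origin (TCP) lies midway between the tips of the shut fingers; the grasp point (between the pads) lies 19 mm behind it; z points along the fingers, x is the direction in which the jaws open and shut, and the axes are right-handed (so a half turn about z gives the same grasp; the last joint's range is limited). The gripper opens to 92 mm and grips with 3 to 60 N. Pads are 19 mm wide; open, the fingers measure 130 mm over their backs; the gripper's body (75 mm by 190 mm) begins 47 mm behind the grasp point.
Start: joints at [1.086, 0.434, 0.025, 1.573, -0.012, 1.134, -0.075], TCP at [0.233, -0.58, 0.227] pointing down, gripper open.
Joint ranges: [-2.62, 2.62], [-0.44, 2.09], [-1.27, 1.32], [0.08, 2.57], [-1.32, 4.46], [0.12, 2], [-2.74, 2.74]. Speed limits (rad/s): [2.22, 2.22, 3.01, 3.01, 3.14, 3.14, 3.14].

### API

Orientations are given as a rotation vector (axis times angle).
In Python, from cell import arm gives the robot as it stands. The module is installed in compiled form; this text tells all that it offers.
- The arm moves only by the tool play_rows, never from a script. Its argument "motion" is a list of rows, each a list of 7 numbers: the gripper's target within -1 to 1 (fully open at 1, half-way at 0, shut at -1), then the shift along the tool's x, y, z in mm, then the turn, a rotation vector about the tool's x, y, z in rad. In form: [[claw, tx, ty, tz, ax, ay, az], ...]. A call has 1 to 10 rows; each row is the pose to reach, as a shift and turn from the pose measured when the call began, along the tool's axes at that moment; what a row does not reach only later rows make up. A row lasts 1/10 s, in which the tool goes at most 50 mm and 8.59 degrees, less where a joint would pass 70% of its speed; a pose out of reach is approached as far as the arm can. A call with a gripper value outside its range is refused whole. The fingers move at their own pace and stop on an object; "force" is the grip in N (left out, the last holds). Time passes only in rows, so rows that repeat a pose let the fingers close. It gives the time, the measured TCP pose, the force and the opening at its end, in the units of the state.
- arm.observe(): the state, without advancing time (a new reading comes with each control period).
- arm.get_image(name): name is "side" or "top"; returns a dict with "img" (400x640x3 uint8, blue, green, red), "depth" (400x640 float32, m along the optical axis (not along the pixel's ray), 0 where there is no reading), "K" (3x3 intrinsics, pixels), "k1" (the pictures are not rectified: a ray, as slopes to the right and down, at radius r is drawn at 1 + k1 r^2 times it, then the intrinsics apply), "rvec" (rotation vector, rad) and "tvec" (3), from world to camera coordinates, as OpenCV has them. Camera axes: x right, y down, z forward; pixel columns grow to the right and rows downward; lengths in m; the calibration is good to about 2 mm. A picture is of the moment at which its call begins.
- arm.sign_off(): hands the job in, once; it reports no verdict.
Trained networks look in a picture, given as the dict that the camera call returned (one of the last four; its "shot" number tells which), for a name from the list of things; names that differ only in an ending like _2 or _b are one class to them, and where a whole thing is asked for, a point or a joint stands for the part that bears it (a point fixed in the world has none). Each returns a list of dicts, best first, with "score" (0 to 1); they miss things now and then, are a little off and sometimes report something else, mostly with a low value. They report only what shows in the picture. A call takes as long as a camera call. They do not tell look-alikes from the thing itself.
- arm.look_for(picture, query): "box" ([left, top, width, height] as shares, 0 to 1, of the picture: columns of its width, rows of its height, round what is visible of it).
The state is a dict: "clock": time; "joints": joint angles; "dq": joint speeds; "joint_efforts": joint torques, N m; "position": TCP position; "ee_rot": TCP orientation; "force": force on the tool from outside, world axes, zero at the start; "ft_torque": the same for the moment, N m; "width": opening from 0.0 (shut) to 1.0 (fully open).
Only numpy, scipy, OpenCV 4.12 (cv2) and the standard library are available. Lean on these libraries where they do the work, as an engineer would, in place of code of your own. Each camera call takes 0.05 s, during which the arm holds its last target. There are 200 camera calls.

### The job

Close the small filter cell on the bench: hook the latch's loop behind the lip of the keeper on the sliding block and draw it snug under the lip, then throw the lever over past its dead point until it lies fully home and the latch holds itself. Work gently: the cell stands on soft rubber feet that must not be squashed or dragged upward, the loop must not be yanked, and the bottle and the dish beside it must stay where they are.

Things in the scene. Friction and masses are not known exactly. Their poses are not given: they have to be found in the camera images.
- base_plate: Filter cell's steel base plate, 205 x 96 mm, screwed to the bench; origin under the lever pivot, +x along the cell from the pivot to the sliding block with the keeper, +y left of that, z up. On it, on rubber feet, a bed carries a fixed block (from 10 mm behind to 40 mm ahead of the pivot, top 14 mm below it) and, on guide rods, the sliding block.
- lever_pivot (a point): Centre of the lever's pivot pin, 70 mm above the work surface, at y = 0 of the cell. Axes as base_plate. All x and z below are mm from this pivot in these axes. Nothing on the cell stands higher than z = +8 but lever and loop.
- lip_land (a point): Fixed point at x = 65.5, z = +7.5: whatever the start, a bar lowered here lands on the keeper's lip. Keeper: steel, 12 mm wide in y, on the sliding block; from the lever: ramp, post, 12 mm long top with lip overhanging the post by 5 mm in +x, a slot 7.5 mm long open to above, wall 14 mm long. Lip and wall tops z = +7.5, lip underside +3.5, slot floor -4.5.
- slot_mid (a point): Fixed point at z = -4.5, x = 76.25: mean place of the slot's middle. The sliding block starts 3 to 13 mm out from home, NOT reported, so the true middle lies anywhere from x = 71 to 81.5: find it by feel or sight (the bar, 5 mm thick, drops in within 1 mm of it). The block slides in x under more than 4 N and stops hard when home. A bar drawn to -x in the slot goes under the lip to the post.
- lever (a joint): Lever angle, rad. Its handle points 1.134 + this above the cell's +x: 0 fully open, 0.44 upright, 2.007 dead centre (level, to -x), 2.147 home on its stop, 8 degrees below level. Starts 0.1 to 0.45. Stiff hinge, stays where left; closing it with the loop hooked takes up to 8 N at 60 mm from the pivot; past dead centre the spring holds it.
- lever_tip (a point): Middle of the handle's end, 75 mm from the pivot. The handle is a steel plate 20 mm wide (y) and 4 mm thick, from 20 to 77 mm out; its mid-plane passes through the pivot.
- loop_arms (a joint): Loop angle relative to the lever, rad: the loop points (lever + this) above the cell's +x. It hangs on a pin on the lever 20 mm from the pivot towards the handle's end. Stiff hinge: it stays where it is left, and is carried up with the lever when that is thrown, unless the bar is already drawn under the lip.
- loop_draw (a joint): How far the loop's spring is drawn out, m: 0 slack, about 0.0024 when properly closed; 16 N per mm; damaged above 0.004.
- loop_bar (a point): Middle of the loop's cross bar, 79.5 mm from the loop's pin: a round steel rod 5 mm thick, 32 mm long along y, at the ends of two side rods (y = -13.5 and +13.5 mm) that run to the lever. This bar goes behind the lip.
- loop_tab (a point): Centre of the loop's pull tab: a steel roll 12 mm in diameter, 18 mm long along y, 18 mm above the bar's middle, square to the loop's length. Pinch its two flat ends, across y; so held, the loop swivels about it and the lever follows. It starts about 110 to 160 mm above the bench.
- cell_feet (a joint): How far the cell is pressed down on its rubber feet, in m: 0 at rest, positive pressed, negative lifted; 6 N per mm. More than 0.0035 either way is a fault.
- bottle: Screw-cap reagent bottle, 57 mm in diameter, 111 mm tall, standing right of the cell (its -y side); origin under its centre. Leave alone.
- dish: Flat clear dish, 64 mm in diameter, 13 mm tall, left of the cell (its +y side); origin under its centre. Leave alone.
Not all that is in view belongs to the job. What is shaped like the base_plate but green is not meant.

How it is judged:
On the way:
1. The loop's bar is down behind the keeper's lip (bar's middle lower than the lip's top, 62 to 84 mm ahead of the pivot), with the lever still before dead centre (z of loop_bar in the frame of lever_pivot below 0.004 m and x of loop_bar in the frame of lever_pivot between 0.062 and 0.084 m and value of joint lever below 1.9 rad), for 0.1 s.
At the end, for the whole second after the job is handed in: The lever lies home past dead centre (joint above 2.08 rad), at rest, with the loop hooked on the keeper and its spring drawn out by more than 1.2 mm, so that the latch holds by itself (value of joint lever above 2.08 rad and value of joint loop_draw above 0.0012 m and velocity of joint lever between -0.05 and 0.05 rad/s); the robot touches nothing.
It fails at once if The cell is pressed down or pulled up by more than 3.5 mm on its rubber feet (about 21 N) (value of joint cell_feet above 0.0035 m or value of joint cell_feet below -0.0035 m).
It fails at once if The loop's spring is drawn out more than 4 mm (value of joint loop_draw above 0.004 m).
It fails at once if The bottle or the dish is shifted by more than 20 mm (distance of any of bottle, dish from where it was at the start of the episode above 0.02 m).
It also fails if it takes over 56 s, if anything falls off the work surface, if the arm or the gripper's body presses on something with over 40 N, if the wrist force passes 120 N, or if a joint passes its speed limit or range.

## Working session

There is one attempt and no reset: what is moved stays moved. The work goes in short steps, Python scripts to look and compute and a tool call to move; the robot and the scene stay as the last step left them, time stands still between calls to the robot, and variables do not carry over. Pictures are saved under pics/ and viewed, on a budget of 10 in all, crops included, one or two more only if the job needs it, and the job is handed in when it is done.

Besides the shell and the picture viewer there is one more tool, called after "Call:" by a JSON object that holds its "fn" and its "kwargs". play_rows: Moves the arm, as the interface text tells. Its arguments: {"type":"object","properties":{"motion":{"type":"array"},"force":{"type":"number"}},"required":["motion"]}

```bash
mkdir -p pics
cat > h.py <<'E'
import numpy as np, cv2
from cell import arm
from scipy.spatial.transform import Rotation as R
def W(p,u,v,d=None):
    K=p["K"];x=(u-K[0,2])/K[0,0];y=(v-K[1,2])/K[1,1];r=np.hypot(x,y);s=r
    for _ in range(20): s=r/(1+p["k1"]*s*s)
    f=s/r if r>0 else 1
    if d is None: d=p["depth"][int(round(v)),int(round(u))]
    c=np.array([x*f,y*f,1])*d
    M=R.from_rotvec(np.ravel(p["rvec"]));return M.inv().apply(c-np.ravel(p["tvec"]))
def P(p,X):
    c=R.from_rotvec(np.ravel(p["rvec"])).apply(X)+np.ravel(p["tvec"]);x,y=c[:2]/c[2];f=1+p["k1"]*(x*x+y*y)
    K=p["K"];return np.array([K[0,0]*x*f+K[0,2],K[1,1]*y*f+K[1,2]])
def cloud(p):
    K=p["K"];v,u=np.mgrid[:400,:640];x=(u-K[0,2])/K[0,0];y=(v-K[1,2])/K[1,1];r=np.hypot(x,y);s=r.copy()
    for _ in range(20): s=r/(1+p["k1"]*s*s)
    f=np.where(r>0,s/np.maximum(r,1e-9),1);d=p["depth"]
    c=np.stack([x*f*d,y*f*d,d],-1).reshape(-1,3)
    w=R.from_rotvec(np.ravel(p["rvec"])).inv().apply(c-np.ravel(p["tvec"])).reshape(400,640,3)
    w[d<=0]=np.nan;return w
E
python3 - <<'E'
from h import *
s=arm.observe();print({k:np.round(v,3) for k,v in s.items()})
for n in("side","top"):
    p=arm.get_image(n);cv2.imwrite(f"pics/{n}0.png",p["img"])
    C=-R.from_rotvec(np.ravel(p["rvec"])).inv().apply(np.ravel(p["tvec"]));print(n,"cam",C.round(3),p["K"][0,0])
    for q in["base_plate","lever","loop_arms","loop_tab","loop_bar","lever_tip","bottle","dish"]:
        for b in arm.look_for(p,q)[:3]:
            l,t,w,h=np.array(b["box"])*[640,400,640,400];u,v=l+w/2,t+h/2
            print(q,round(b["score"],2),np.round([l,t,w,h]),W(p,u,v).round(3))
E
```

```text
{'clock': np.float64(0.0), 'joints': array([ 1.086,  0.435,  0.025,  1.574, -0.012,  1.134, -0.075]), 'dq': array([-0.001, -0.   , -0.   ,  0.   , -0.002, -0.   , -0.001]), 'joint_efforts': array([-0.0000e+00, -6.6784e+01,  9.8500e-01, -3.1446e+01, -6.1000e-02,
        4.3000e-02,  0.0000e+00]), 'position': array([ 0.233, -0.58 ,  0.226]), 'ee_rot': array([-2.602e+00,  1.759e+00,  2.000e-03]), 'force': array([ 0.765, -1.199,  0.733]), 'ft_torque': array([-0.019,  0.044, -0.024]), 'width': np.float64(1.0)}
side cam [0.249 0.711 0.915] 365.4830834436444
base_plate 0.58 [267. 215.  65.  56.] [ 0.588 -0.121  0.058]
lever 0.62 [351. 154.  23.  10.] [ 0.543 -0.841 -0.003]
lever 0.52 [279. 216.  26.  24.] [ 0.668 -0.243  0.001]
lever 0.31 [270. 216.  61.  50.] [ 0.591 -0.131  0.058]
loop_tab 0.48 [279. 217.   6.   9.] [ 0.65  -0.123  0.132]
loop_bar 0.55 [271. 216.  58.  47.] [ 0.591 -0.133  0.06 ]
lever_tip 0.61 [282. 217.  23.  24.] [ 0.658 -0.237  0.001]
dish 0.7 [287. 273.  17.  15.] [ 0.561 -0.009  0.   ]
top cam [ 0.355 -0.272  1.547] 499.8771608168427
base_plate 0.66 [266. 154.  31.  64.] [ 0.582 -0.137  0.068]
base_plate 0.58 [439. 186.  43.  66.] [ 0.473 -0.674  0.052]
lever 0.63 [267. 152.  29.  62.] [ 0.585 -0.14   0.11 ]
lever 0.6 [461. 192.  14.  27.] [ 0.513 -0.697  0.054]
lever 0.44 [275. 160.   9.  24.] [ 0.626 -0.131  0.057]
loop_arms 0.25 [266. 154.  30.  64.] [ 0.582 -0.135  0.068]
loop_tab 0.55 [273. 157.   9.  11.] [ 0.638 -0.135  0.148]
loop_tab 0.51 [463. 190.   4.   2.] [ 0.551 -0.675  0.109]
loop_bar 0.64 [461. 192.   7.   2.] [ 0.549 -0.681  0.075]
loop_bar 0.33 [273. 160.  12.  25.] [ 0.629 -0.126  0.036]
lever_tip 0.7 [460. 188.  15.  33.] [ 0.516 -0.697  0.055]
lever_tip 0.56 [274. 159.  11.  29.] [ 0.626 -0.128  0.03 ]
lever_tip 0.35 [264. 152.  33.  69.] [ 0.581 -0.133  0.074]
bottle 0.81 [317. 182.  21.  22.] [ 0.552 -0.273  0.107]
dish 0.92 [234. 187.  23.  18.] [ 0.564 -0.017  0.002]
```

View pics/side0.png

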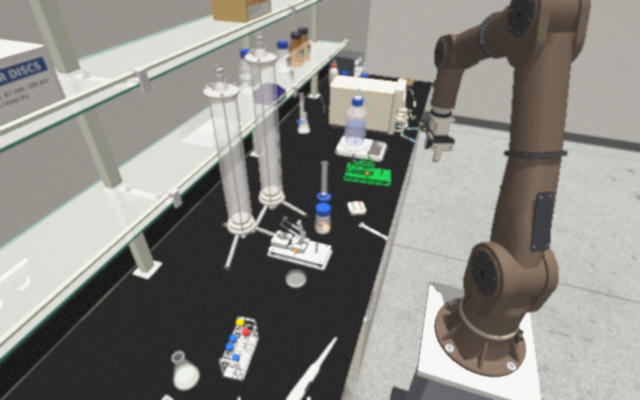

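View pics/top0.png

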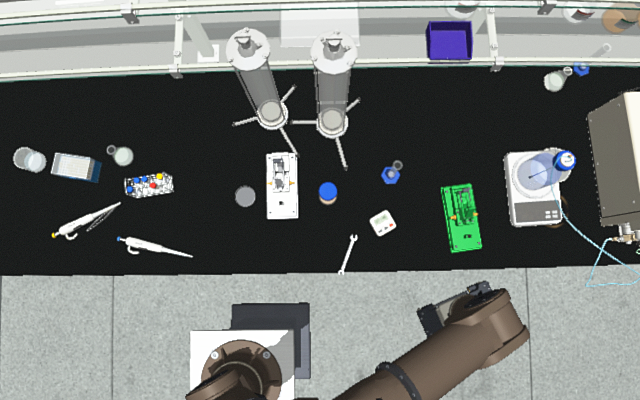

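```bash
cat > see.py <<'E'
from h import *
import sys
def take():
    return arm.get_image("top"),arm.get_image("side")
def crops(t,s,name,bt=(255,145,50,80),bs=(255,200,85,75)):
    a=[]
    for p,(l,u,w,h) in((t,bt),(s,bs)):
        c=p["img"][u:u+h,l:l+w];k=min(400/w,600/h);c=cv2.resize(c,None,fx=k,fy=k,interpolation=cv2.INTER_CUBIC)
        a.append(cv2.copyMakeBorder(c,0,600-c.shape[0],0,400-c.shape[1],cv2.BORDER_CONSTANT))
    cv2.imwrite(name,np.hstack(a))
E
python3 - <<'E'
from see import *
t,s=take();crops(t,s,"pics/c1.png")
w=cloud(t);m=np.zeros((400,640),np.uint8)
m[150:222,262:302]=(t["img"][150:222,262:302].min(2)>140)
m[:182,283:]*=1
pts=w[(m>0)&(w[...,2]<.02)&(w[...,2]>-.01)];print(len(pts),pts.min(0),pts.max(0))
r=cv2.minAreaRect((pts[:,:2]*1000).astype(np.float32));print(r)
# points above 0.075 and features
for nm,p in(("top",t),("side",s)):
    w=cloud(p);k=(w[...,2]>.078)&(w[...,0]>.46)&(w[...,0]<.72)&(abs(w[...,1]+.135)<.07)
    v,u=np.nonzero(k)
    print(nm);[print(a,b,*(w[b,a]*1000).round(0).astype(int),p["img"][b,a]) for a,b in zip(u,v)]
E
```

```text
238 [ 0.49102516 -0.17968607 -0.00799897] [ 0.70337997 -0.08099546  0.01999956]
((596.8619995117188, -130.3675537109375), (212.05775451660156, 98.11767578125), 0.6597397327423096)
top
279 156 672 -131 78 [255 255 254]
278 157 669 -128 78 [255 255 255]
279 157 669 -131 78 [255 255 255]
278 158 665 -128 83 [207 204 201]
273 159 652 -118 130 [127 120 117]
274 159 649 -123 146 [107 100  95]
275 159 648 -126 149 [111 103  99]
276 159 649 -129 146 [114 106 105]
277 159 648 -132 148 [124 115 112]
278 159 648 -135 151 [109 100  98]
279 159 649 -137 142 [104  96  93]
280 159 650 -140 138 [98 94 90]
281 159 652 -142 131 [117 110 105]
282 159 652 -144 127 [141 136 131]
283 159 652 -147 130 [234 236 234]
273 160 650 -118 126 [114 106 102]
274 160 646 -123 147 [130 120 117]
275 160 645 -126 149 [122 113 108]
276 160 644 -129 153 [117 110 104]
277 160 646 -132 146 [122 112 108]
278 160 645 -135 148 [118 106 103]
279 160 646 -137 146 [115 106 102]
280 160 646 -140 143 [135 132 130]
282 160 650 -144 126 [148 141 138]
273 161 648 -118 122 [139 132 127]
274 161 642 -123 150 [132 125 121]
275 161 643 -
[... 10526 characters left out ...]
118 96 [156 154 158]
301 235 583 -118 98 [163 163 168]
302 235 583 -128 89 [167 167 170]
303 235 583 -136 83 [156 155 160]
304 235 578 -134 86 [142 143 146]
297 236 594 -110 96 [205 206 210]
298 236 592 -113 95 [205 207 210]
299 236 588 -112 97 [197 199 200]
300 236 587 -120 91 [183 184 187]
301 236 584 -120 91 [175 174 177]
302 236 580 -120 93 [167 166 170]
304 236 579 -135 80 [140 140 142]
299 237 588 -113 91 [208 212 214]
300 237 584 -112 93 [193 194 196]
301 237 581 -113 94 [181 183 186]
302 237 580 -119 89 [174 173 177]
299 238 587 -111 89 [209 213 214]
300 238 583 -110 91 [180 183 185]
301 238 581 -113 90 [163 164 167]
302 238 579 -118 86 [160 159 163]
302 239 580 -118 80 [151 149 152]
```

View pics/c1.png

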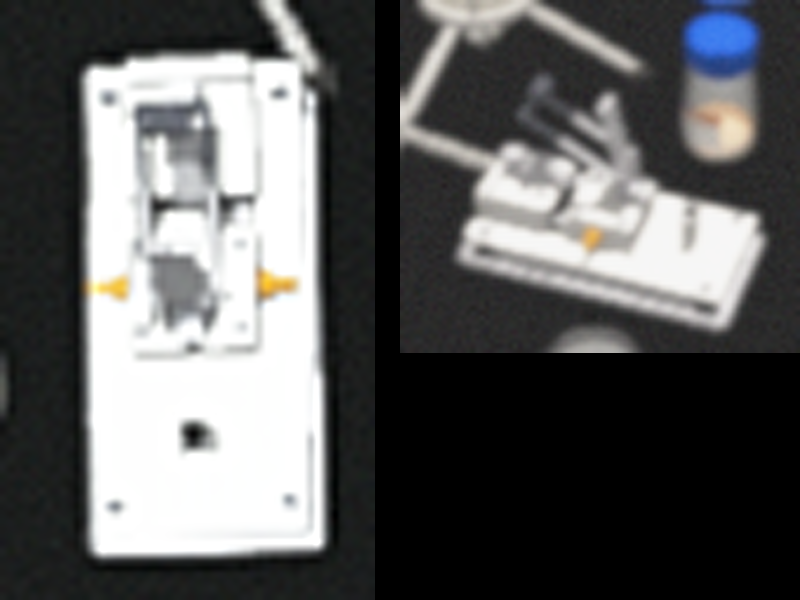

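```bash
cat >> h.py <<'E'
def plan(goal,Rg=None,s=None):
    """tool-frame shift mm and turn from the current pose to TCP goal (world m), rotation Rg"""
    s=s or arm.observe();Rc=R.from_rotvec(s["ee_rot"])
    d=Rc.inv().apply(np.array(goal)-s["position"])*1000
    t=(Rc.inv()*Rg).as_rotvec() if Rg is not None else np.zeros(3)
    return d.round(1),t.round(3)
E
python3 - <<'E'
from h import *
t=arm.get_image("top");s=arm.get_image("side")
wt,ws=cloud(t),cloud(s)
# plate rim: white, low
# orange markers
for n,p,w in(("t",t,wt),("s",s,ws)):
    h=cv2.cvtColor(p["img"],cv2.COLOR_BGR2HSV);k=(h[...,0]>8)&(h[...,0]<25)&(h[...,1]>120)&(abs(w[...,1]+.131)<.06)&(abs(w[...,0]-.59)<.1)
    print(n,"orange",(w[k]*1000).round(0).tolist())
    # handle
    k=(w[...,2]>.095)&(w[...,2]<.15)&(abs(w[...,1]+.131)<.009)&(w[...,0]<.605)&(w[...,0]>.57)
    q=w[k];f=np.polyfit(q[:,2],q[:,0],1);th=np.arctan2(1,f[0]);print("handle",len(q),"theta",th,"x at z=.07",np.polyval(f,.07),q[:,2].max())
    # keeper tops
    k=(abs(w[...,2]-.0775)<.004)&(abs(w[...,1]+.131)<.007)&(w[...,0]>.6)
    print("keeper",sorted((w[k]*1000).round(0).astype(int).tolist()))
    # fixed block top
    k=(abs(w[...,2]-.056)<.004)&(abs(w[...,1]+.131)<.05)&(abs(w[...,0]-.6)<.12)
    q=w[k];print("blocks56",np.percentile(q,[0,2,98,100],axis=0).round(3).tolist())
    g=w[200:210] if n=="x" else None
k=(wt[...,2]>.2)&(wt[...,0]<.85)&(wt[...,0]>.4)&(abs(wt[...,1]+.15)<.2);print("tall",wt[k].min(0) if k.any() else None, k.sum())
k=(ws[...,2]>.2)&(ws[...,0]<.85)&(ws[...,0]>.4)&(abs(ws[...,1]+.15)<.2);print("tall",ws[k].min(0) if k.any() else None)
# central column of top cloud along plate midline profile
for v in range(153,220): print(v,(wt[v,279]*1000).round(0),(wt[v,285]*1000).round(0))
print(R.from_rotvec(arm.observe()["ee_rot"]).as_matrix().round(3))
E
```

```text
t orange [[601.0, -161.0, 44.0], [599.0, -100.0, 43.0], [599.0, -102.0, 42.0], [598.0, -161.0, 45.0], [599.0, -163.0, 39.0], [598.0, -167.0, 43.0], [598.0, -170.0, 44.0], [595.0, -94.0, 50.0], [597.0, -96.0, 41.0], [595.0, -100.0, 47.0], [596.0, -103.0, 46.0], [594.0, -161.0, 48.0], [595.0, -164.0, 42.0], [594.0, -167.0, 47.0], [595.0, -170.0, 44.0]]
handle 53 theta 1.316250291699843 x at z=.07 0.5755483901495483 0.14777267899881327
keeper [[636, -130, 74], [639, -133, 75], [642, -137, 77], [642, -133, 74], [642, -130, 74], [642, -128, 76], [645, -130, 74], [645, -128, 77], [648, -134, 75], [648, -131, 77], [648, -128, 76], [650, -128, 79], [651, -137, 75], [651, -131, 76], [660, -137, 77], [666, -134, 77], [666, -128, 77], [667, -131, 75], [669, -137, 77], [669, -134, 75], [669, -131, 80], [669, -128, 76], [672, -137, 78], [672, -134, 79], [672, -128, 77], [673, -131, 74], [758, -132, 81], [758, -128, 79]]
blocks56 [[0.529, -0.156, 0.052], [0.535, -0.156, 0.052], [0.686, -0.107, 0.06], [0.687, -0.107, 0.06]]
s orange [[598.0, -100.0, 45.0], [595.0, -101.0, 45.0], [595.0, -93.0, 47.0
[... 2947 characters left out ...]
143.   25.]
206 [ 527. -125.   29.] [ 526. -143.   27.]
207 [ 524. -124.   21.] [ 524. -143.   25.]
208 [ 521. -125.   24.] [ 520. -144.   30.]
209 [ 518. -124.   20.] [ 518. -143.   24.]
210 [ 514. -125.   27.] [ 514. -143.   27.]
211 [ 512. -125.   25.] [ 511. -143.   28.]
212 [ 508. -125.   34.] [ 508. -143.   27.]
213 [ 505. -125.   27.] [ 505. -143.   28.]
214 [ 502. -125.   31.] [ 502. -143.   22.]
215 [ 499. -125.   27.] [ 499. -143.   23.]
216 [ 496. -124.   23.] [ 495. -143.   29.]
217 [ 495. -123.    8.] [ 494. -141.    6.]
218 [ 491. -123.    9.] [ 491. -141.    7.]
219 [ 490. -121.   -7.] [ 489. -140.   -3.]
[[ 0.372 -0.928  0.   ]
 [-0.928 -0.372 -0.   ]
 [ 0.    -0.    -1.   ]]
```

```bash
cat >> h.py <<'E'
Y=0.01
RG=R.from_matrix(np.array([[np.sin(Y),-np.cos(Y),0],[-np.cos(Y),-np.sin(Y),0],[0,0,-1.]]).T)
E
python3 -c "
from h import *
print(plan([.644,-.131,.26],RG)); print(RG.as_matrix())"
```

```text
(array([-263.6, -548.8,  -33.2]), array([-0.   , -0.   ,  0.372]))
[[ 0.00999983 -0.99995     0.        ]
 [-0.99995    -0.00999983 -0.        ]
 [ 0.          0.         -1.        ]]
```

Call:
{"fn": "play_rows", "kwargs": {"motion": [[0.3, 0, 0, -33.2, 0, 0, 0], [0.3, -25, -50, -33.2, 0, 0, 0.1], [0.3, -45, -95, -33.2, 0, 0, 0.2], [0.3, -67, -140, -33.2, 0, 0, 0.3], [0.3, -90, -187, -33.2, 0, 0, 0.372], [0.3, -115, -235, -33.2, 0, 0, 0.372], [0.3, -135, -280, -33.2, 0, 0, 0.372], [0.3, -160, -330, -33.2, 0, 0, 0.372], [0.3, -180, -375, -33.2, 0, 0, 0.372], [0.3, -200, -420, -33.2, 0, 0, 0.372]]}}

```text
clock: 2.1
position: [0.5386, -0.2473, 0.2602]
ee_rot: [-2.232, 2.211, -0.001]
force: [1.0, -0.6, 0.3]
width: 0.651
```

```bash
python3 -c "
from h import *
print(plan([.644,-.131,.20],RG),arm.observe()['position'])"
```

```text
(array([-115.3, -106.5,   60.2]), array([-0., -0., -0.])) [ 0.53862153 -0.24733306  0.26022457]
```

Call:
{"fn": "play_rows", "kwargs": {"motion": [[0.3, -30, -30, 0, 0, 0, 0], [0.3, -60, -60, 0, 0, 0, 0], [0.3, -90, -85, 0, 0, 0, 0], [0.3, -115.3, -106.5, 0, 0, 0, 0], [0.3, -115.3, -106.5, 30, 0, 0, 0], [0.3, -115.3, -106.5, 60, 0, 0, 0], [0.3, -115.3, -106.5, 60, 0, 0, 0]]}}

```text
clock: 2.8
position: [0.6415, -0.1305, 0.196]
ee_rot: [2.229, -2.207, -0.008]
force: [-1.2, -0.3, -0.8]
width: 0.648
```

```bash
python3 -c "
from see import *
print(plan([.644,-.131,.136],RG),arm.observe()['force'])
s=arm.get_image('side');cv2.imwrite('pics/s2.png',cv2.resize(s['img'][150:290,230:380],None,fx=5,fy=4.2,interpolation=cv2.INTER_CUBIC))
w=cloud(s)
k=(w[...,2]>.138)&(w[...,2]<.16)&(w[...,0]>.63)&(w[...,0]<.66)&(abs(w[...,1]+.131)<.012)
print(w[k].mean(0),k.sum())"
```

```text
(array([ 0.6, -2.9, 60. ]), array([0.007, 0.001, 0.   ])) [-1.19641691 -0.28123529 -0.81993884]
[ 0.64414806 -0.1269926   0.14579113] 15
```

View pics/s2.png

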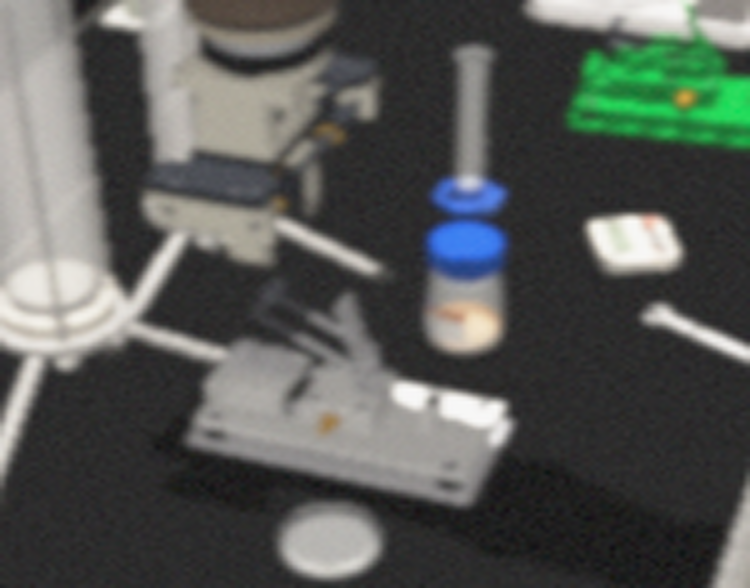

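Call:
{"fn": "play_rows", "kwargs": {"motion": [[0.3, 0.6, -2.9, 20, 0, 0, 0], [0.3, 0.6, -2.9, 40, 0, 0, 0], [0.3, 0.6, -2.9, 55, 0, 0, 0], [0.3, 0.6, -2.9, 60, 0, 0, 0], [-0.3, 0.6, -2.9, 60, 0, 0, 0], [-0.6, 0.6, -2.9, 60, 0, 0, 0], [-0.6, 0.6, -2.9, 60, 0, 0, 0], [-1, 0.6, -2.9, 60, 0, 0, 0], [-1, 0.6, -2.9, 60, 0, 0, 0], [-1, 0.6, -2.9, 60, 0, 0, 0]], "force": 15}}

```text
clock: 3.85
position: [0.6457, -0.1308, 0.1389]
ee_rot: [2.231, -2.209, -0.004]
force: [0.3, 4.2, 1.3]
width: 0.19
```

```bash
python3 -c "
from see import *
o=arm.observe();print(o['force'],o['width']*92,o['position'])
t,s=take();crops(t,s,'pics/c3.png')"
```

```text
[0.32879926 4.2252715  1.31698137] 17.435065593504575 [ 0.64571241 -0.13079073  0.13893014]
```

View pics/c3.png

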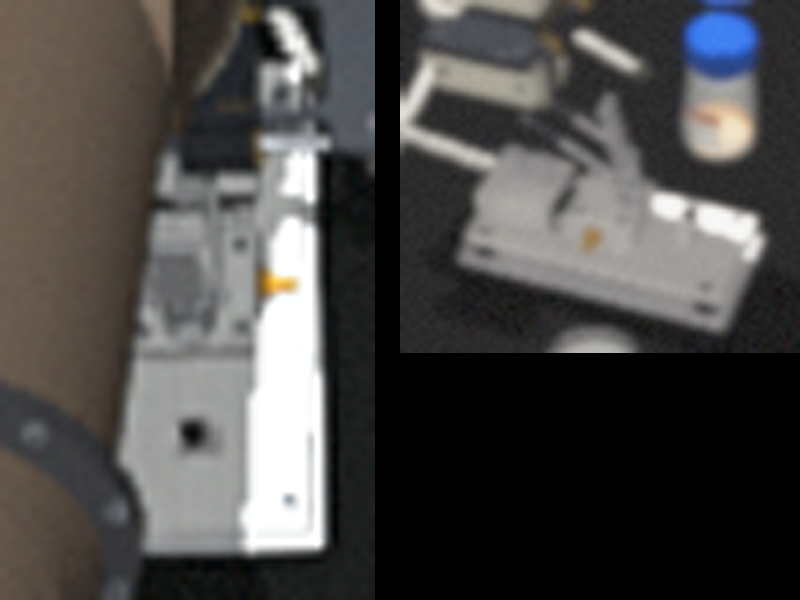

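```bash
cat > kin.py <<'E'
import numpy as np
from scipy.optimize import fsolve
def tab(xb,zb,th0=1.4):
    f=lambda th:np.hypot(xb-20*np.cos(th),zb-20*np.sin(th))-79.5
    th=fsolve(f,th0)[0];a=np.arctan2(zb-20*np.sin(th),xb-20*np.cos(th))
    return th,a,xb-18*np.sin(a),zb+18*np.cos(a)
if __name__=="__main__":
    th=1.33;print([ (a,(20*np.cos(th)+79.5*np.cos(a)-18*np.sin(a)).round(1),(20*np.sin(th)+79.5*np.sin(a)+18*np.cos(a)).round(1)) for a in(.4,.45,.5)])
    for b in((75,57),(76,45),(77,35),(78,25),(78,16),(74,16),(72,14),(72,10),(74,10),(76,10),(78,10),(80,10),(80,-2),(76,-1),(74,-1),(70,-1),(66,-1),(62,-1)):print(b,np.round(tab(*b),2))
E
python3 kin.py
```

```text
[(0.4, np.float64(71.0), np.float64(67.0)), (0.45, np.float64(68.5), np.float64(70.2)), (0.5, np.float64(65.9), np.float64(73.3))]
(75, 57) [ 1.32  0.49 66.48 72.86]
(76, 45) [ 1.54  0.32 70.34 62.09]
(77, 35) [ 1.62  0.19 73.6  52.68]
(78, 25) [1.640e+00 6.000e-02 7.686e+01 4.296e+01]
(78, 16) [ 1.640e+00 -5.000e-02  7.889e+01  3.398e+01]
(74, 16) [ 1.850e+00 -4.000e-02  7.474e+01  3.398e+01]
(72, 14) [ 1.950e+00 -6.000e-02  7.304e+01  3.197e+01]
(72, 10) [ 1.93 -0.11 73.98 27.89]
(74, 10) [ 1.82 -0.12 76.12 27.87]
(76, 10) [ 1.72 -0.12 78.22 27.86]
(78, 10) [ 1.61 -0.13 80.26 27.86]
(80, 10) [ 1.51 -0.13 82.26 27.86]
(80, -2) [ 1.39 -0.28 84.91 15.32]
(76, -1) [ 1.6  -0.27 80.75 16.36]
(74, -1) [ 1.71 -0.26 78.71 16.37]
(70, -1) [ 1.93 -0.25 74.47 16.44]
(66, -1) [ 2.19 -0.22 69.92 16.57]
(62, -1) [ 2.55 -0.15 64.77 16.79]
```

Call:
{"fn": "play_rows", "kwargs": {"motion": [[-1, -0.5, -2, 5, 0, 0, 0], [-1, -0.5, -4, 11, 0, 0, 0], [-1, -0.5, -5.5, 15.5, 0, 0, 0], [-1, -0.5, -7, 20, 0, 0, 0], [-1, -0.5, -9, 25, 0, 0, 0], [-1, -0.5, -10.4, 30, 0, 0, 0], [-1, -0.5, -10.4, 34, 0, 0, 0], [-1, -0.5, -10.3, 38, 0, 0, 0], [-1, -0.5, -10.3, 38, 0, 0, 0]], "force": 20}}

```text
clock: 4.85
position: [0.6576, -0.1298, 0.1006]
ee_rot: [-2.233, 2.209, 0.001]
force: [4.8, 0.5, 1.8]
width: 0.188
```

```bash
python3 -c "
from see import *
o=arm.observe();print(o['force'],o['ft_torque'],o['width']*92,o['position'])
s=arm.get_image('side');l,u,w,h=255,200,85,75
cv2.imwrite('pics/c4.png',cv2.resize(s['img'][u:u+h,l:l+w],None,fx=8,fy=8,interpolation=cv2.INTER_CUBIC))
w=cloud(s);k=(abs(w[...,1]+.131)<.01)&(w[...,2]>.09)&(w[...,0]<.605)&(w[...,0]>.54);q=w[k];print(len(q),np.arctan2(1,np.polyfit(q[:,2],q[:,0],1)[0]),q[q[:,2].argmax()])"
```

```text
[4.81289519 0.45613821 1.82795383] [ 0.32008209 -0.92372605 -0.00973011] 17.25020704151814 [ 0.65762102 -0.12980589  0.10058513]
40 1.572032632312028 [ 0.56277099 -0.12561417  0.59924816]
```

View pics/c4.png

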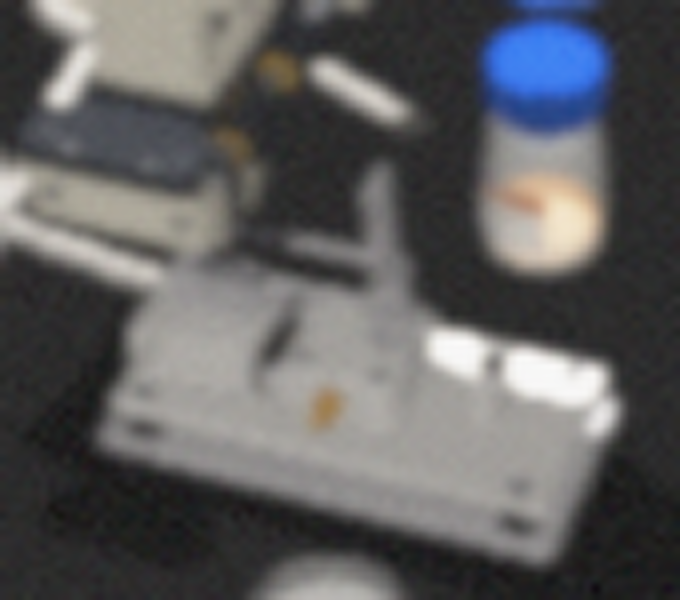

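Call:
{"fn": "play_rows", "kwargs": {"motion": [[-1, 0, 1, 1.5, 0, 0, 0], [-1, 0, 2, 3, 0, 0, 0], [-1, 0, 2, 4.5, 0, 0, 0], [-1, 0, 2, 5.5, 0, 0, 0], [-1, 0, 2, 6.5, 0, 0, 0], [-1, 0, 2, 6.5, 0, 0, 0]]}}

```text
clock: 5.5
position: [0.6555, -0.1299, 0.0941]
ee_rot: [-2.233, 2.209, 0.002]
force: [5.1, 1.1, 2.7]
width: 0.191
```

Call:
{"fn": "play_rows", "kwargs": {"motion": [[-1, 0, 0, 1, 0, 0, 0], [-1, 0, 0, 1, 0, 0, 0]]}}

```text
clock: 5.7
position: [0.6554, -0.1298, 0.0929]
ee_rot: [-2.233, 2.21, 0.002]
force: [4.6, 0.3, 2.1]
width: 0.193
```

Call:
{"fn": "play_rows", "kwargs": {"motion": [[-1, 0, 0, 1, 0, 0, 0], [-1, 0, 0, 1, 0, 0, 0]]}}

```text
clock: 5.9
position: [0.6553, -0.1298, 0.0917]
ee_rot: [2.233, -2.21, -0.002]
force: [3.4, 1.0, 1.8]
width: 0.192
```

Call:
{"fn": "play_rows", "kwargs": {"motion": [[-1, 0, 0, 1, 0, 0, 0], [-1, 0, 0, 1, 0, 0, 0]]}}

```text
clock: 6.1
position: [0.6553, -0.1299, 0.0908]
ee_rot: [-2.233, 2.21, 0.002]
force: [3.3, 1.3, 4.0]
width: 0.193
```

Call:
{"fn": "play_rows", "kwargs": {"motion": [[-1, 0, 0, 1, 0, 0, 0], [-1, 0, 0, 1, 0, 0, 0]]}}

```text
clock: 6.3
position: [0.6554, -0.1299, 0.0901]
ee_rot: [-2.233, 2.209, 0.002]
force: [1.6, 0.5, 5.9]
width: 0.196
```

Call:
{"fn": "play_rows", "kwargs": {"motion": [[-1, 0, 0, 1, 0, 0, 0], [-1, 0, 0, 1, 0, 0, 0]]}}

```text
clock: 6.5
position: [0.6555, -0.1299, 0.0895]
ee_rot: [-2.233, 2.209, 0.001]
force: [2.4, 0.6, 7.6]
width: 0.19
```

Call:
{"fn": "play_rows", "kwargs": {"motion": [[-1, 0, -1, 0.5, 0, 0, 0], [-1, 0, -2, 0.5, 0, 0, 0], [-1, 0, -2, 0.5, 0, 0, 0]]}}

```text
clock: 6.8
position: [0.6562, -0.1299, 0.0885]
ee_rot: [2.232, -2.209, -0.004]
force: [-1.4, 1.9, 3.7]
width: 0.19
```

Call:
{"fn": "play_rows", "kwargs": {"motion": [[-1, 0, -1, 0.3, 0, 0, 0], [-1, 0, -1, 0.3, 0, 0, 0]]}}

```text
clock: 7.0
position: [0.6564, -0.1299, 0.0876]
ee_rot: [2.231, -2.208, -0.006]
force: [-1.2, 1.4, 1.9]
width: 0.193
```

Call:
{"fn": "play_rows", "kwargs": {"motion": [[-1, 0, -1, 0.3, 0, 0, 0], [-1, 0, -1, 0.3, 0, 0, 0]]}}

```text
clock: 7.2
position: [0.6567, -0.1299, 0.0868]
ee_rot: [2.23, -2.207, -0.008]
force: [-2.9, 1.5, 1.2]
width: 0.193
```

Call:
{"fn": "play_rows", "kwargs": {"motion": [[-1, 0, -1, 0.3, 0, 0, 0], [-1, 0, -1, 0.3, 0, 0, 0]]}}

```text
clock: 7.4
position: [0.6571, -0.1299, 0.0859]
ee_rot: [2.229, -2.207, -0.01]
force: [-3.3, 0.8, 1.3]
width: 0.189
```

Call:
{"fn": "play_rows", "kwargs": {"motion": [[-1, 0, 0, 1, 0, 0, 0], [-1, 0, 0, 2, 0, 0, 0], [-1, 0, 0, 2, 0, 0, 0]]}}

```text
clock: 7.7
position: [0.6573, -0.1298, 0.0838]
ee_rot: [2.23, -2.207, -0.01]
force: [-2.0, 1.3, 1.0]
width: 0.191
```

Call:
{"fn": "play_rows", "kwargs": {"motion": [[-1, 0, 0, 1, 0, 0, 0], [-1, 0, 0, 2, 0, 0, 0], [-1, 0, 0, 2, 0, 0, 0]]}}

```text
clock: 8.0
position: [0.6575, -0.1299, 0.0818]
ee_rot: [2.23, -2.207, -0.009]
force: [0.1, 0.9, 1.0]
width: 0.187
```

Call:
{"fn": "play_rows", "kwargs": {"motion": [[-1, 0, 0, 1, 0, 0, 0], [-1, 0, 0, 2, 0, 0, 0], [-1, 0, 0, 2, 0, 0, 0]]}}

```text
clock: 8.3
position: [0.6576, -0.1299, 0.0798]
ee_rot: [2.23, -2.207, -0.009]
force: [-0.6, -0.1, 2.6]
width: 0.193
```

Call:
{"fn": "play_rows", "kwargs": {"motion": [[-1, 0, 0, 1, 0, 0, 0], [-1, 0, 0, 1, 0, 0, 0]]}}

```text
clock: 8.5
position: [0.6577, -0.1299, 0.0791]
ee_rot: [2.23, -2.207, -0.008]
force: [-2.8, 1.7, 5.3]
width: 0.192
```

```bash
python3 -c "
from see import *
s=arm.get_image('side');l,u,w,h=255,200,85,75
cv2.imwrite('pics/c5.png',cv2.resize(s['img'][u:u+h,l:l+w],None,fx=8,fy=8,interpolation=cv2.INTER_CUBIC))
w=cloud(s);k=(abs(w[...,1]+.131)<.013)&(w[...,2]>.1)&(w[...,2]<.15)&(w[...,0]<.605)&(w[...,0]>.54);q=w[k];print(len(q),np.arctan2(1,np.polyfit(q[:,2],q[:,0],1)[0]),q.mean(0))"
```

```text
30 1.5264347412129797 [ 0.57958148 -0.12703097  0.12728147]
```

View pics/c5.png

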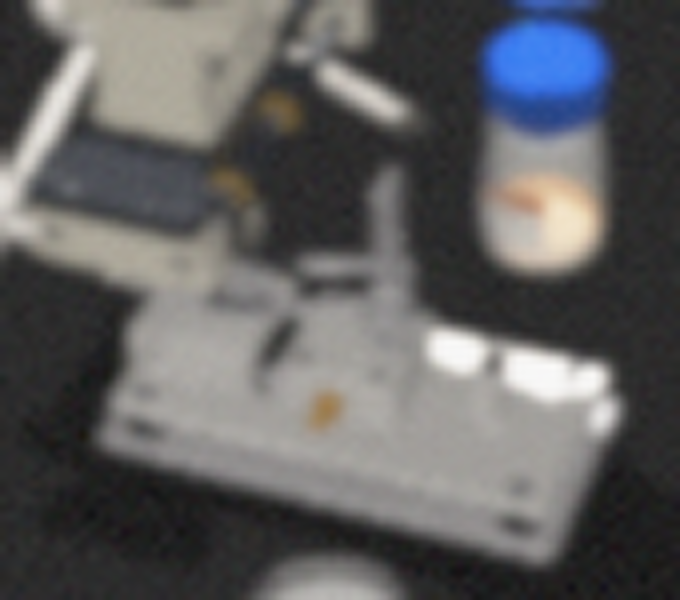

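Call:
{"fn": "play_rows", "kwargs": {"motion": [[-1, 0, 0, -0.5, 0, 0, 0], [-1, 0, 1, -0.5, 0, 0, 0], [-1, 0, 2, -0.5, 0, 0, 0], [-1, 0, 3, -0.5, 0, 0, 0], [-1, 0, 3, -0.5, 0, 0, 0]]}}

```text
clock: 9.05
position: [0.6559, -0.1299, 0.0801]
ee_rot: [2.232, -2.208, -0.006]
force: [4.9, 2.0, 1.6]
width: 0.191
```

Call:
{"fn": "play_rows", "kwargs": {"motion": [[-1, 0, 1, 0, 0, 0, 0], [-1, 0, 2, 0, 0, 0, 0], [-1, 0, 3, 0, 0, 0, 0], [-1, 0, 3, 0, 0, 0, 0]]}}

```text
clock: 9.45
position: [0.6531, -0.1299, 0.0803]
ee_rot: [2.232, -2.209, -0.005]
force: [4.6, 1.1, 0.8]
width: 0.191
```

Call:
{"fn": "play_rows", "kwargs": {"motion": [[-1, 0, 1, 0.4, 0, 0, 0], [-1, 0, 2, 0.4, 0, 0, 0], [-1, 0, 3, 0.4, 0, 0, 0], [-1, 0, 3, 0.4, 0, 0, 0]]}}

```text
clock: 9.85
position: [0.6516, -0.1299, 0.0804]
ee_rot: [-2.233, 2.209, 0.001]
force: [7.7, 0.1, 1.0]
width: 0.19
```

Call:
{"fn": "play_rows", "kwargs": {"motion": [[-1, 0, 1, 0, 0, 0, 0], [-1, 0, 2, 0, 0, 0, 0], [-1, 0, 3, 0, 0, 0, 0], [-1, 0, 3, 0, 0, 0, 0]]}}

```text
clock: 10.25
position: [0.6498, -0.1299, 0.0807]
ee_rot: [-2.232, 2.208, -0.002]
force: [8.1, 0.5, -0.5]
width: 0.194
```

Call:
{"fn": "play_rows", "kwargs": {"motion": [[-1, 0, 1.5, -1.5, 0, 0, 0], [-1, 0, 1.5, -3, 0, 0, 0], [-1, 0, 1.5, -3, 0, 0, 0]]}}

```text
clock: 10.55
position: [0.6491, -0.1299, 0.0838]
ee_rot: [-2.231, 2.207, -0.003]
force: [6.0, 1.2, -1.4]
width: 0.189
```

```bash
python3 -c "
from see import *
w=cloud(arm.get_image('side'));k=(abs(w[...,1]+.131)<.013)&(w[...,2]>.1)&(w[...,2]<.15)&(w[...,0]<.605)&(w[...,0]>.53);q=w[k];print(len(q),np.arctan2(1,np.polyfit(q[:,2],q[:,0],1)[0]),q.mean(0),arm.observe()['force'])
k=(w[...,2]>.07)&(w[...,2]<.085)&(abs(w[...,1]+.125)<.014)&(w[...,0]>.63)&(w[...,0]<.7);print(sorted((w[k]*1000).round(0).astype(int).tolist())[-8:])"
```

```text
18 2.002820236755475 [ 0.5545234  -0.12520503  0.12766953] [ 6.18379441  0.33424995 -1.61285344]
[[643, -122, 75], [645, -137, 85], [646, -139, 74], [646, -120, 71], [647, -122, 74], [647, -115, 70], [648, -116, 74], [649, -112, 73]]
```

Call:
{"fn": "play_rows", "kwargs": {"motion": [[-1, 0, 0, -1, 0, 0, 0], [-1, 0, 0, -2, 0, 0, 0], [-1, 0, 0, -2, 0, 0, 0]]}}

```text
clock: 10.9
position: [0.6489, -0.1298, 0.085]
ee_rot: [-2.231, 2.207, -0.003]
force: [6.6, 0.4, -6.4]
width: 0.19
```

Call:
{"fn": "play_rows", "kwargs": {"motion": [[-1, 0, 0, 2, 0, 0, 0], [-1, 0, 0, 3.5, 0, 0, 0], [-1, 0, 1, 3.5, 0, 0, 0], [-1, 0, 2, 3.5, 0, 0, 0], [-1, 0, 3, 3.5, 0, 0, 0], [-1, 0, 3, 3.5, 0, 0, 0]]}}

```text
clock: 11.5
position: [0.6474, -0.1299, 0.0821]
ee_rot: [-2.23, 2.206, -0.006]
force: [8.4, 1.5, 0.6]
width: 0.19
```

Call:
{"fn": "play_rows", "kwargs": {"motion": [[-1, 0, 1, 0, 0, 0, 0], [-1, 0, 2, 0, 0, 0, 0], [-1, 0, 2, 0, 0, 0, 0]]}}

```text
clock: 11.8
position: [0.6466, -0.1299, 0.0824]
ee_rot: [-2.229, 2.204, -0.009]
force: [8.0, 1.2, -1.1]
width: 0.187
```

Call:
{"fn": "play_rows", "kwargs": {"motion": [[-1, 0, 1, 0, 0, 0, 0], [-1, 0, 2, 0, 0, 0, 0], [-1, 0, 2, 0, 0, 0, 0]]}}

```text
clock: 12.1
position: [0.6458, -0.1299, 0.0827]
ee_rot: [-2.228, 2.203, -0.012]
force: [8.4, 1.4, -3.0]
width: 0.19
```

Call:
{"fn": "play_rows", "kwargs": {"motion": [[-1, 0, 2, 0.8, 0, 0, 0], [-1, 0, 3, 0.8, 0, 0, 0], [-1, 0, 4, 0.8, 0, 0, 0], [-1, 0, 5, 0.8, 0, 0, 0], [-1, 0, 5, 0.8, 0, 0, 0]]}}

```text
clock: 12.6
position: [0.6428, -0.1299, 0.0826]
ee_rot: [-2.226, 2.201, -0.017]
force: [8.4, 1.5, -0.9]
width: 0.186
```

```bash
python3 -c "
from see import *
s=arm.get_image('side');w=cloud(s);k=(abs(w[...,1]+.131)<.013)&(w[...,2]>.09)&(w[...,2]<.15)&(w[...,0]<.595)&(w[...,0]>.5);q=w[k];print(len(q),np.arctan2(1,np.polyfit(q[:,2],q[:,0],1)[0]),q.mean(0),arm.observe()['force'])
l,u,w,h=255,200,85,75
cv2.imwrite('pics/c6.png',cv2.resize(s['img'][u:u+h,l:l+w],None,fx=8,fy=8,interpolation=cv2.INTER_CUBIC))
"
```

```text
38 2.3883246872927724 [ 0.54292198 -0.12734042  0.10887768] [ 8.72213945  0.6435481  -0.62200884]
```

View pics/c6.png

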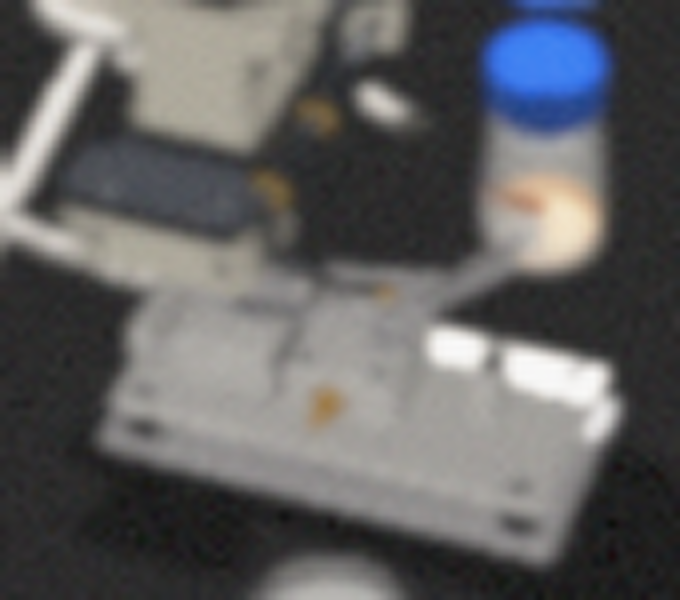

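Call:
{"fn": "play_rows", "kwargs": {"motion": [[-1, 0, -0.5, 0.3, 0, 0, 0], [0, 0, -0.5, 0.3, 0, 0, 0], [0.3, 0, -0.5, 0.3, 0, 0, 0], [0.3, 0, -0.5, 0.3, 0, 0, 0], [0.3, 0, -0.5, -10, 0, 0, 0], [0.3, 0, -0.5, -30, 0, 0, 0], [0.3, 0, -0.5, -70, 0, 0, 0], [-0.3, 0, -0.5, -110, 0, 0, 0], [-1, 0, 20, -110, 0, 0, 0], [-1, 0, 60, -110, 0, 0, 0]]}}

```text
clock: 13.65
position: [0.5831, -0.1303, 0.1937]
ee_rot: [-2.225, 2.198, -0.023]
force: [-0.5, -0.9, 0.0]
width: 0.434
```

```bash
python3 -c "
from see import *
s=arm.get_image('side');w=cloud(s);k=(abs(w[...,1]+.131)<.013)&(w[...,2]>.09)&(w[...,2]<.15)&(w[...,0]<.595)&(w[...,0]>.5);q=w[k];print(len(q),np.arctan2(1,np.polyfit(q[:,2],q[:,0],1)[0]),q.mean(0))
o=arm.observe();print(o['force'],o['position'],plan([.545,-.131,.135],RG))
l,u,ww,h=255,200,85,75
cv2.imwrite('pics/c7.png',cv2.resize(s['img'][u:u+h,l:l+ww],None,fx=8,fy=8,interpolation=cv2.INTER_CUBIC))
"
```

```text
39 2.364649452193456 [ 0.54331278 -0.12714347  0.10772963]
[-8.48331835  0.43673026 -3.21736159] [ 0.57310904 -0.13106757  0.19147595] (array([-0.4, 28.6, 56.2]), array([-0.01, -0.  ,  0.  ]))
```

View pics/c7.png

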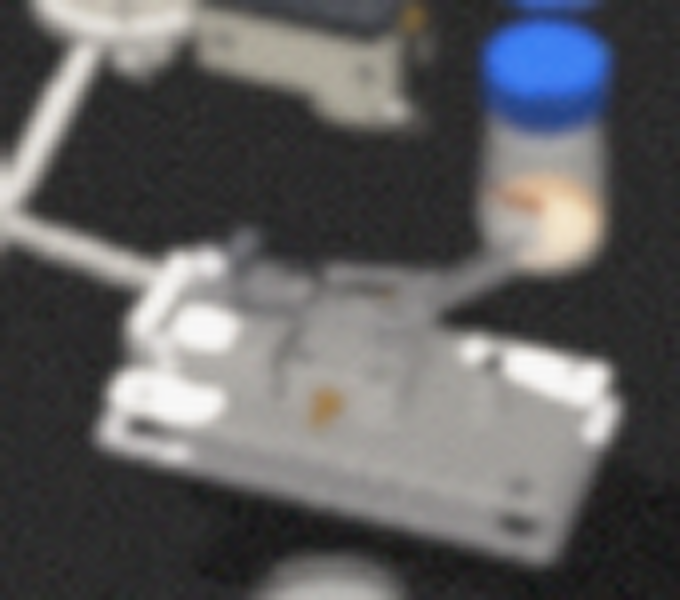

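Call:
{"fn": "play_rows", "kwargs": {"motion": [[-1, -0.4, 28.6, 0, -0.01, 0, 0], [-1, -0.4, 28.6, 20, -0.01, 0, 0], [-1, -0.4, 28.6, 45, -0.01, 0, 0], [-1, -0.4, 28.6, 56, -0.01, 0, 0], [-1, -0.4, 28.6, 56, -0.01, 0, 0], [-1, -0.4, 28.6, 56, -0.01, 0, 0]]}}

```text
clock: 14.3
position: [0.5455, -0.131, 0.1359]
ee_rot: [2.233, -2.21, 0.0]
force: [0.1, 0.3, 0.5]
width: 0.007
```

```bash
python3 -c "
from h import *
o=arm.observe();print(o['force'],o['position'],o['width'])
for x,z in((-34.4,46),(-42.6,33.7),(-48.2,22.7),(-51.6,10.7),(-52.5,2),(-52.2,-4)):print(plan([.578+x/1000,-.131,.07+z/1000],RG))"
```

```text
[0.07046401 0.31326602 0.45506652] [ 0.54550122 -0.13100399  0.13589537] 0.006725779010507209
(array([-0. ,  1.9, 19.9]), array([-0., -0.,  0.]))
(array([-0.1, 10.1, 32.2]), array([-0., -0.,  0.]))
(array([-0.2, 15.7, 43.2]), array([-0., -0.,  0.]))
(array([-0.2, 19.1, 55.2]), array([-0., -0.,  0.]))
(array([-0.2, 20. , 63.9]), array([-0., -0.,  0.]))
(array([-0.2, 19.7, 69.9]), array([-0., -0.,  0.]))
```

Push in stages.

Call:
{"fn": "play_rows", "kwargs": {"motion": [[-1, 0, 1.9, 10, 0, 0, 0], [-1, 0, 1.9, 20, 0, 0, 0], [-1, 0, 5, 25, 0, 0, 0], [-1, 0, 8, 29, 0, 0, 0], [-1, 0, 10, 32, 0, 0, 0], [-1, 0, 10, 32, 0, 0, 0]]}}

```text
clock: 14.9
position: [0.535, -0.1311, 0.1036]
ee_rot: [2.233, -2.21, -0.001]
force: [0.3, -0.5, 0.4]
width: 0.007
```

Call:
{"fn": "play_rows", "kwargs": {"motion": [[-1, 0, 2, 3.5, 0, 0, 0], [-1, 0, 4, 7, 0, 0, 0], [-1, 0, 5.6, 11, 0, 0, 0], [-1, 0, 5.6, 11, 0, 0, 0]]}}

```text
clock: 15.3
position: [0.5291, -0.1312, 0.0921]
ee_rot: [2.232, -2.209, -0.001]
force: [1.7, 0.1, 0.7]
width: 0.006
```

Call:
{"fn": "play_rows", "kwargs": {"motion": [[-1, 0, 1, 3, 0, 0, 0], [-1, 0, 2, 6, 0, 0, 0], [-1, 0, 3, 9, 0, 0, 0], [-1, 0, 3.4, 12, 0, 0, 0], [-1, 0, 3.4, 12, 0, 0, 0]]}}

```text
clock: 15.8
position: [0.5252, -0.1311, 0.0795]
ee_rot: [2.232, -2.209, -0.002]
force: [1.6, -0.3, 0.9]
width: 0.005
```

```bash
python3 -c "
from see import *
s=arm.get_image('side');w=cloud(s);k=(abs(w[...,1]+.131)<.013)&(w[...,2]>.065)&(w[...,2]<.12)&(w[...,0]<.565)&(w[...,0]>.49);q=w[k];print(len(q),np.polyfit(q[:,0],q[:,2],1),q.mean(0),sorted((q*1000).round().astype(int).tolist())[::3])
o=arm.observe();print(o['force'],o['position'])
l,u,ww,h=255,200,85,75
cv2.imwrite('pics/c8.png',cv2.resize(s['img'][u:u+h,l:l+ww],None,fx=8,fy=8,interpolation=cv2.INTER_CUBIC))
"
```

```text
18 [ 0.24847   -0.0461252] [ 0.50933575 -0.12901553  0.08042945] [[503, -132, 80], [505, -126, 80], [507, -133, 82], [510, -129, 80], [511, -124, 79], [515, -134, 88]]
[ 0.31360146 -0.29614653  0.19476824] [ 0.52519612 -0.13116079  0.07967152]
```

View pics/c8.png

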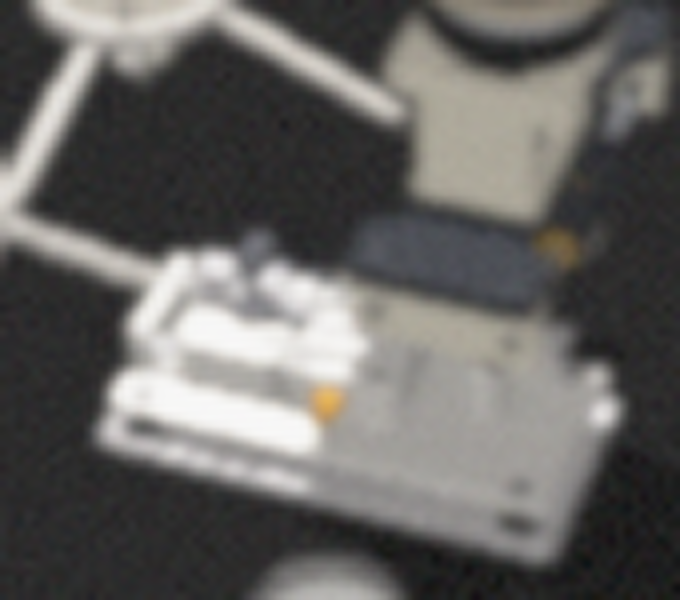

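Call:
{"fn": "play_rows", "kwargs": {"motion": [[-1, 0, 0, 2, 0, 0, 0], [-1, 0, 0, 4, 0, 0, 0], [-1, 0, 0, 6, 0, 0, 0], [-1, 0, 0, 8, 0, 0, 0], [-1, 0, 0, 8, 0, 0, 0]]}}

```text
clock: 16.35
position: [0.5247, -0.1311, 0.0712]
ee_rot: [2.231, -2.209, -0.004]
force: [0.2, -0.1, 0.7]
width: 0.009
```

Call:
{"fn": "play_rows", "kwargs": {"motion": [[-1, 0, 0, 2, 0, 0, 0], [-1, 0, 0, 4, 0, 0, 0], [-1, 0, 0, 4, 0, 0, 0]]}}

```text
clock: 16.65
position: [0.5247, -0.1311, 0.067]
ee_rot: [2.231, -2.208, -0.004]
force: [0.6, -0.0, 0.3]
width: 0.003
```

Call:
{"fn": "play_rows", "kwargs": {"motion": [[-1, 0, 0, 1.5, 0, 0, 0], [-1, 0, 0, 2, 0, 0, 0], [-1, 0, 0, 2, 0, 0, 0]]}}

```text
clock: 16.95
position: [0.5249, -0.1311, 0.0651]
ee_rot: [2.232, -2.209, -0.003]
force: [-1.0, 0.2, 3.6]
width: 0.004
```

Call:
{"fn": "play_rows", "kwargs": {"motion": [[-1, 0, 0, 1, 0, 0, 0], [-1, 0, 0, 1.5, 0, 0, 0], [-1, 0, 0, 1.5, 0, 0, 0]]}}

```text
clock: 17.25
position: [0.525, -0.1311, 0.0641]
ee_rot: [2.232, -2.209, -0.003]
force: [-2.0, -0.6, 8.4]
width: 0.006
```

Call:
{"fn": "play_rows", "kwargs": {"motion": [[-1, 0, 0, 1, 0, 0, 0], [-1, 0, 0, 1.5, 0, 0, 0], [-1, 0, 0, 1.5, 0, 0, 0]]}}

```text
clock: 17.55
position: [0.525, -0.1311, 0.0633]
ee_rot: [2.232, -2.209, -0.002]
force: [-3.1, 0.6, 12.2]
width: 0.007
```

Call:
{"fn": "play_rows", "kwargs": {"motion": [[-1, 0, 0, -5, 0, 0, 0], [-1, 0, 0, -20, 0, 0, 0], [-1, 0, 0, -60, 0, 0, 0], [-1, 0, 0, -110, 0, 0, 0], [-1, 0, 50, -130, 0, 0, 0], [-1, 0, 100, -130, 0, 0, 0], [-1, 0, 150, -130, 0, 0, 0], [-1, 0, 150, -130, 0, 0, 0]]}}

```text
clock: 18.35
position: [0.3685, -0.1327, 0.1929]
ee_rot: [2.227, -2.209, -0.008]
force: [0.6, 0.4, -1.3]
width: 0.003
```

```bash
python3 -c "
from see import *
t,s=take();crops(t,s,'pics/c9.png')
for p in(t,s):
    w=cloud(p);k=(abs(w[...,1]+.131)<.008)&(w[...,2]>.052)&(w[...,2]<.12)&(w[...,0]<.555)&(w[...,0]>.49);q=w[k];print(len(q),np.polyfit(q[:,0],q[:,2],1) if len(q)>3 else q)
    k=(abs(w[...,1]+.131)<.02)&(w[...,2]>.08)&(w[...,0]>.6)&(w[...,0]<.7);print((w[k]*1000).round().astype(int)[:30].tolist())
    for n in('bottle','dish'):
        for b in arm.look_for(p,n)[:1]:
            l,tt,ww,h=np.array(b['box'])*[640,400,640,400];print(n,np.round([l,tt,ww,h]))
print(arm.observe()['position'],arm.observe()['force'])"
```

```text
97 [ 0.14436139 -0.01257565]
[[662, -131, 82], [650, -128, 80], [642, -123, 92], [641, -126, 94], [643, -129, 88], [641, -132, 94], [642, -135, 93], [642, -138, 90], [640, -122, 84], [637, -127, 99], [638, -129, 94], [638, -133, 98], [639, -135, 90], [639, -138, 91], [640, -140, 85], [635, -124, 96], [636, -126, 92], [635, -130, 98], [636, -132, 90], [635, -135, 93], [636, -138, 90], [638, -140, 81], [633, -123, 92], [633, -126, 91], [634, -129, 87], [633, -132, 89], [633, -135, 88], [633, -138, 89], [635, -140, 81]]
bottle [318. 182.  19.  23.]
dish [237. 187.  19.  20.]
52 [0.11397164 0.00398599]
[[644, -134, 92], [639, -132, 96], [636, -134, 95], [646, -132, 89], [641, -129, 93], [638, -129, 94], [636, -134, 90], [642, -122, 94], [639, -125, 92], [637, -127, 91], [635, -131, 88], [645, -121, 89], [640, -118, 93], [639, -123, 90], [635, -123, 91], [644, -117, 89], [640, -118, 89], [637, -119, 89], [634, -121, 88], [642, -122, 81], [637, -118, 86]]
bottle [312. 204.  15.  30.]
dish [287. 271.  19.  16.]
[ 0.37672134 -0.13260381  0.19364201] [ 0.82044622 -0.29934924 -0.27295961]
```

View pics/c9.png

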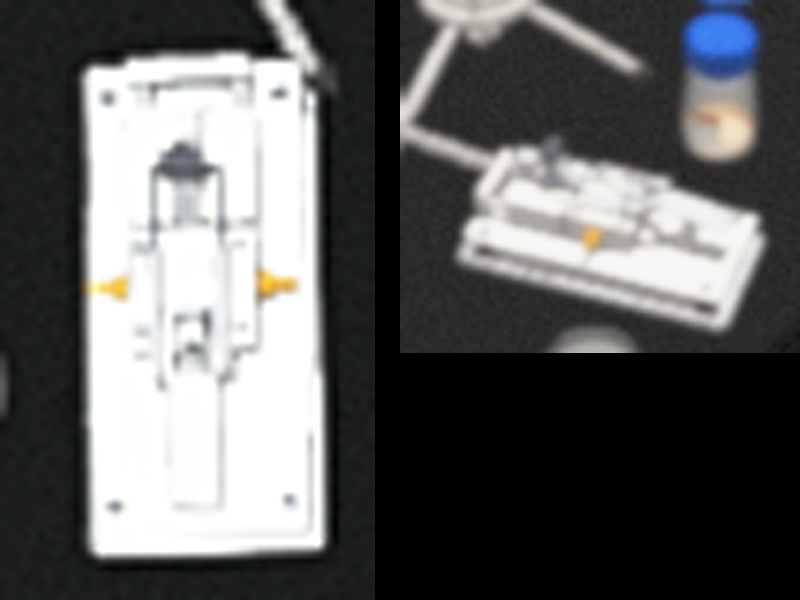

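```bash
python3 -c "
from h import *
print(arm.sign_off())"
```

```text
the job is handed in; nothing more can be done
None
```

The white cell is latched and handed in, after about 18.5 of the 56 s. I chose it over the green look-alike because it has the bottle on its right and the dish on its left.

**What I did:**
- I pinched the loop's tab and felt for the lip with the bar. I then slid the bar off the lip's edge into the slot and lowered it to the floor.
- I drew it under the lip. A gentle upward pull was stopped at 6 N, so the bar was hooked, and I went on to pull the block in.
- I released the tab and pushed the lever over with the shut fingers. It ended on its stop with 12 N, which squashes the feet about 2 mm; the limit is 3.5 mm.
- I then backed the arm well clear.

**Last checks:**
- **Lever:** it slopes 8.2° below level in the top view and 6.5° in the side view. Its stop is at 8°, so both agree with home within the cameras' error.
- **Loop:** the tab sits at the height expected with the bar under the lip, about 9 mm lower than if it lay on top. The block has moved in about 12 mm.
- **Bottle and dish:** their picture boxes moved by no more than a few pixels (roughly 3 mm each), and nothing touched them.

**Not confirmed:** the spring's draw could not be measured and follows only from the geometry. The force readings while throwing the lever stayed below about 2 N until the stop, less than the 8 N the task allows for. They were taken only between moves, so they may have missed the peak.

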